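# Fish the dropped sleeve out of the gap

## Robot

A 6-joint arm with a two-finger parallel gripper is mounted at the origin on the work surface. World frame = base frame: x ahead of the robot, y to its left, z up, the work surface at z = 0. Lengths are in m, angles in rad, forces in N, time in s.
With the tool pointing down it reaches from about 0.3 to 0.875 m from the base axis. Payload 6.4 kg.
Tool frame: the origin (TCP) lies on the centre line of the jaws, within the pads' length; the fingertips stand 25 mm ahead of it and the grasp point (between the pads) lies 6 mm ahead of it (ctrl.tips_ahead is the z of the fingertips in the tool frame, in m); z points along the fingers, x is the direction in which the jaws open and shut, and the axes are right-handed (so a half turn about z gives the same grasp; the last joint's range is limited). The gripper opens to 85 mm and grips with 20 to 120 N. Pads are 22 mm wide; open, the fingers measure 114 mm over their backs; the gripper's body (76 mm by 85 mm) begins 54 mm behind the grasp point. The pads swing forward as they close: fully open they stand 13 mm farther back than shut.
Start: joints at [-1.325, 0.181, 1.607, -0, 1.354, -0.206], TCP at [0.251, -0.517, 0.256] pointing down, gripper open.
Joint ranges: [-2.99, 2.99], [-0.89, 2.07], [0.3, 2.58], [-1.14, 4.28], [0, 2.63], [-3.12, 3.12]. Speed limits (rad/s): [2.57, 2.57, 3.01, 3.14, 3.14, 3.14].

## Interface

Orientations are given as a unit quaternion [w, x, y, z].
In Python, from bench import ctrl gives the robot as it stands.
- The arm moves only by the shell command python3 -m pendant 'ROWS'. ROWS is JSON, a list that holds one entry, the list of rows, each a list of 7 numbers: the shift along the tool's x, y, z in m, then the turn, a rotation vector about the tool's x, y, z in rad, then the closure, from -1 (fully open) to 1 (shut). A call has 1 to 10 rows; each row shifts and turns the commanded pose from where the row before left it, along the tool's axes as they then stand; what a row does not reach is not made up. A row lasts 1/10 s, in which the tool goes at most 50 mm and 8.59 degrees, less where a joint would pass 70% of its speed; a pose out of reach is approached as far as the arm can. A call with a gripper value outside its range is refused whole. The fingers move at their own pace and stop on an object; the grip force is fixed at half the most. Time passes only in rows, so rows that do not move let the fingers close. It gives the time, the measured TCP pose, the force and the opening at its end, in the units of the state.
- ctrl.get_obs(): the state, without advancing time (a new reading comes with each control period).
- ctrl.camera(name): name is "scene" or "top" or "wrist"; returns (picture, depth): 480x640x3 uint8, red, green, blue; 480x640 float32, m along the optical axis (not along the pixel's ray), 0 where there is no reading.
- ctrl.calibration(name): a dict with "fov_y" (degrees; the focal length in pixels is half the picture's height over the tangent of half this angle, whatever the lens; pixels are square), "cx", "cy" (the principal point, pixels), "camera_from_world" (4x4, takes a point from world to camera coordinates). Camera axes: x right, y down, z forward; pixel columns grow to the right and rows downward; lengths in m; the calibration is good to about 2 mm. A picture is of the moment at which its call begins: read the wrist's pose just before it. calibration takes no time and is no camera call; for the wrist camera it gives the pose at the moment of the call.
- ctrl.hand_in(): hands the job in, once; it reports no verdict.
The state is a dict: "time_s": time; "q": joint angles; "dq": joint speeds; "joint_efforts": joint torques, N m; "eef_pos": TCP position; "eef_rot": TCP orientation; "wrist_force": force on the tool from outside, world axes, zero at the start; "torque": the same for the moment, N m; "opening": opening from 0.0 (shut) to 1.0 (fully open).
Only numpy, scipy, OpenCV 4.12 (cv2) and the standard library are available. Lean on these libraries where they do the work, as an engineer would, in place of code of your own. Each camera call takes 0.05 s, during which the arm holds its last target.

## Task

A brass sleeve has dropped into the narrow gap between the drawer box and the angle plate. Take the hooked rod from its rack, reach in through the gap's open mouth under the strap, draw the sleeve out with the hook and slide it, standing upright, wholly inside the yellow-edged square; then lay the rod back on its rack as it lay before. Never touch the sleeve with the fingers, and do not disturb the other things on the bench.

Things in the scene. Friction and masses are not known exactly. Their poses are not given: they have to be found in the camera images.
- sleeve_center (a point): centre (half-way up) of the brass sleeve: a short upright tube, outside diameter 36, bore 24 (open at the top), height 26, about 0.12 kg. It stands on the bench inside the gap, 70 to 135 in from the mouth. z axis along the tube.
- gap_mouth (a point): middle of the gap's open end, on the bench top. +x runs straight into the gap, +y to the angle plate, z up. The gap is 44 wide (y -22 to +22), 178 deep, closed at its far end by a 90 tall plate, and open on top except for the strap. Drawer box, angle plate and strap are all fixed.
- strap_mid (a point): middle of the underside of the steel strap that bridges the gap near its mouth, 135 above the bench. Axes as gap_mouth. The strap covers 13 either way along x, right across the gap, 6 thick (screw heads to 11 above its underside): the rod's shank must pass beneath it.
- drawer_box (a point): centre of the top of the green drawer box on the gap's -y side, 135 above the bench. Axes as gap_mouth; 190 long (x) x 130 wide (y), its side flush with the gap; small handles stand 10 out on its -y side.
- angle_plate (a point): middle of the top edge of the blue steel angle plate on the gap's +y side, 90 above the bench. Axes as gap_mouth. It is 12 thick and reaches 89 either way along x, with a post 135 tall at its mouth end (under the strap) and a foot with 60 tall gussets reaching 66 further out in +y.
- square_center (a point): centre of the flat marked square on the bench (white with a yellow edge), 90 x 90 overall, sides along its x and y, just outside the gap's mouth. It is paint: things slide over it.
- rod_grip (a point): where to grip the hooked rod: on its axis in the red handle, a bar 20 wide (y) x 24 tall, from 57 behind to 33 ahead of this point. +x runs along the rod to the hook, z up. An 8 diameter aluminium shank goes on to 198 ahead, then bends square down (-z) into an 8 diameter hook leg ending 70 below the axis. Rigid, 0.22 kg, balances about 20 ahead. It lies level on the rack, hook hanging down.
- rod_tip (a point): lower end of the rod's hook leg (198 ahead of and 70 below the grip point). Axes as rod_grip.
- rack_rest (a point): where the rod's grip point belongs on the fixed rack (grey forks, yellow base), 100 above the bench; +x is the way the hook points. An open-topped fork 42 behind carries the handle (30 wide inside, cheeks up to 105 above the bench), another 58 ahead carries the shank (18 wide inside, cheeks up to 111); each is 8 thick. Between them only an 8 thick base plate lies below.
- flange_center (a point): bystander: dark steel two-bolt flange lying flat, 86 x 60, with a short stub, 30 tall (half-way up).
- tin_center (a point): bystander: blue tin, 52 in diameter, 110 tall (half-way up).
- pipe_end_center (a point): bystander: short steel pipe standing up, 54 in diameter, 65 tall (half-way up).
- jar_center (a point): bystander: amber jar with steel cap, 60 in diameter, 75 tall (half-way up).
- clamp_center (a point): bystander: small steel pipe-clamp saddle lying on the bench, 70 x 24, 18 tall (half-way up).
- wrench_grip (a point): bystander: wrench lying flat (its handle), about 180 long.
- canister_center (a point): bystander: steel exhaust canister lying on two feet, 260 long, 100 in diameter (its axis is 58 above the bench).
Not all that is in view belongs to the job. Of the things that look like the part that bears rack_rest, the middle-sized one is meant.

How it is judged:
On the way, in this order (a step that is already met when the one before it is completed fails the run):
1. the rod is lifted off its rack (distance between rod_grip and rack_rest above 0.05 m), for 0.1 s.
2. the hook is inside the gap, low down, by way of the mouth (x of rod_tip in the frame of gap_mouth between 0.04 and 0.18 m and y of rod_tip in the frame of gap_mouth between -0.022 and 0.022 m and height (world z) of rod_tip below 0.03 m and height (world z) of rod_grip below 0.14 m), for 0.1 s.
3. the sleeve is drawn out of the gap, the hook with it (x of sleeve_center in the frame of gap_mouth below -0.02 m and horizontal distance between sleeve_center and rod_tip below 0.06 m), for 0.1 s.
At the end, for the whole second after the job is handed in: The sleeve stands upright (within 0.15 rad) on the bench, at rest, its centre within 31 mm of the square's centre along each of the square's sides, and the rod lies at rest on its rack, its grip point within 30 mm of the rest point, level and in line within 0.15 rad, hook pointing the way it did (x of sleeve_center in the frame of square_center between -0.031 and 0.031 m and y of sleeve_center in the frame of square_center between -0.031 and 0.031 m and angle between each of sleeve_center, rod_grip's own z axis and vertical below 0.15 rad and height (world z) of sleeve_center below 0.02 m and linear speed of each of sleeve, rod below 0.02 m/s and distance between rod_grip and rack_rest below 0.03 m and angle between the x axis of rod_grip and the x axis of rack_rest, either way round below 0.15 rad and horizontal distance between rod_tip and rack_rest above 0.1 m and x of rod_tip in the frame of rack_rest above 0.1 m); the robot touches nothing.
It fails at once if the fingers touch the sleeve (contact force between the fingers and sleeve above 0.5 N).
It fails at once if the sleeve is lifted instead of slid (height (world z) of sleeve_center above 0.07 m).
It fails at once if one of the other things on the bench is disturbed (moved more than 40 mm) (distance of any of flange_center, tin_center, pipe_end_center, jar_center, wrench_grip, clamp_center, canister_center from where it was at the start of the episode above 0.04 m).
It also fails if it takes over 54 s, if anything falls off the work surface, if the arm or the gripper's body presses on something with over 40 N, if the wrist force passes 120 N, or if a joint passes its speed limit or range.

## Working session

There is one attempt and no reset: what is moved stays moved. The work goes in short steps, Python scripts to look and compute and a shell command to move; the robot and the scene stay as the last step left them, time stands still between calls to the robot, and variables do not carry over. Pictures are saved under pics/ and viewed, and the job is handed in when it is done.

```bash
ls && mkdir -p pics && python3 - <<'E'
from bench import ctrl
import cv2, json
o=ctrl.get_obs();print(o)
for n in("scene","top","wrist"):
    p,d=ctrl.camera(n); cv2.imwrite(f"pics/{n}0.png",p[:,:,::-1]); c=ctrl.calibration(n);print(n,c)
    import numpy as np; np.save(f"pics/{n}0d.npy",d); np.save(f"pics/{n}0T.npy",c["camera_from_world"])
print(ctrl.tips_ahead)
E
```

```text
pics
{'time_s': 0.0, 'q': array([-1.32528197e+00,  1.81533535e-01,  1.60799634e+00,  2.51474980e-05,
        1.35379911e+00, -2.06302734e-01]), 'dq': array([-2.87231207e-04,  2.74531513e-03,  6.14502454e-04,  9.60297248e-05,
       -1.29324021e-03,  1.82358621e-03]), 'joint_efforts': array([-3.03317202e-04, -4.44875336e+01, -3.51330686e+01, -2.29536372e-04,
        9.12929914e-03, -4.63933148e-06]), 'eef_pos': array([ 0.25094192, -0.51679422,  0.25539397]), 'eef_rot': array([-6.10583487e-04,  8.47524345e-01, -5.30755810e-01, -6.17295170e-04]), 'wrist_force': array([ 0.59574956,  0.13844954, -0.92518249]), 'torque': array([ 0.02357442, -0.00926725,  0.00211906]), 'opening': 0.999902899078161}
scene {'fov_y': 55.88874951593088, 'cx': 321.92541602019, 'cy': 236.9376998356872, 'camera_from_world': array([[-0.84114707,  0.54078247,  0.00509128,  0.42528523],
       [ 0.34095586,  0.53759213, -0.77119635, -0.06867477],
       [-0.4197865 , -0.64695365, -0.636577  ,  1.44226617],
       [ 0.        ,  0.        ,  0.        ,  1.        ]])}
top {'fov_y': 53.20974335786196, 'cx': 329.9230336922925, 'cy': 240.4268120752117, 'camera_from_world': array([[-0.00334263, -0.99995948, -0.00835904, -0.00683556],
       [-0.99724176,  0.00395311, -0.07411649,  0.50758148],
       [ 0.07414654,  0.00808824, -0.99721456,  1.50538451],
       [ 0.        ,  0.        ,  0.        ,  1.        ]])}
wrist {'fov_y': 65.91598055206198, 'cx': 323.2650019414776, 'cy': 235.944112787105, 'camera_from_world': array([[ 4.35806605e-01, -9.00040235e-01, -4.22919180e-04,
        -5.74778289e-01],
       [-8.68510850e-01, -4.20663017e-01,  2.62166989e-01,
        -3.37262387e-02],
       [-2.36138745e-01, -1.13886795e-01, -9.65022430e-01,
         3.78056915e-01],
       [ 0.00000000e+00,  0.00000000e+00,  0.00000000e+00,
         1.00000000e+00]])}
0.025
```

View pics/scene0.png

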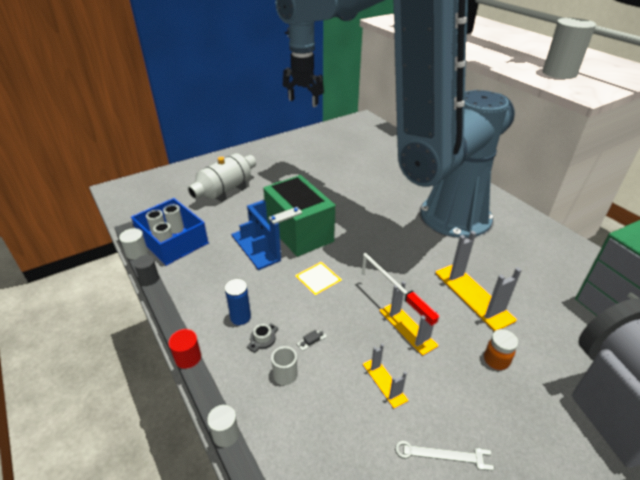

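View pics/top0.png

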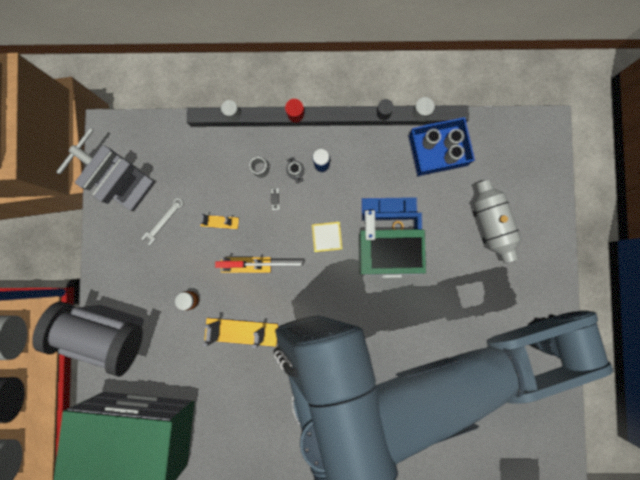

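View pics/wrist0.png

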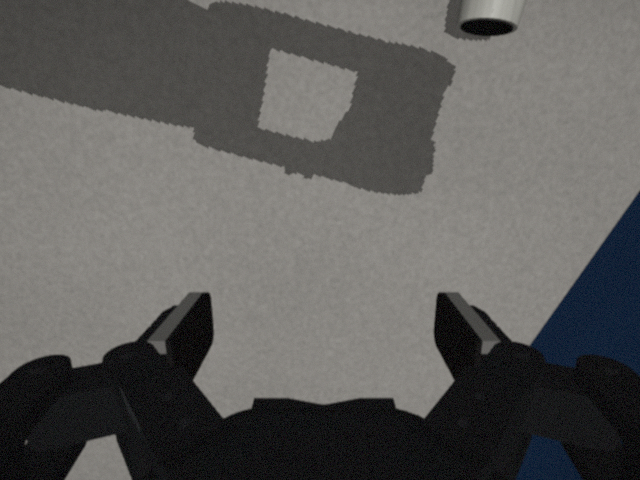

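The top view has three yellow-base racks, at about (220,222) small, (245,264) middle and (240,331) large. The middle one carries the red-handled rod, so it fits. I'll confirm it with enlarged crops.

```bash
python3 - <<'E'
import cv2
a=cv2.imread("pics/top0.png")
cv2.imwrite("pics/c1.png",cv2.resize(a[195:355,190:320],None,fx=4.5,fy=3.7,interpolation=cv2.INTER_CUBIC)) if 0 else None
cv2.imwrite("pics/c1.png",cv2.resize(a[200:350,190:320],None,fx=4,fy=4,interpolation=cv2.INTER_CUBIC))
cv2.imwrite("pics/c2.png",cv2.resize(a[185:290,300:440],None,fx=5.7,fy=5.7,interpolation=cv2.INTER_CUBIC))
a=cv2.imread("pics/scene0.png")
cv2.imwrite("pics/c3.png",cv2.resize(a[160:360,225:455],None,fx=3,fy=3,interpolation=cv2.INTER_CUBIC))
E
```

```text
(no output)
```

View pics/c1.png

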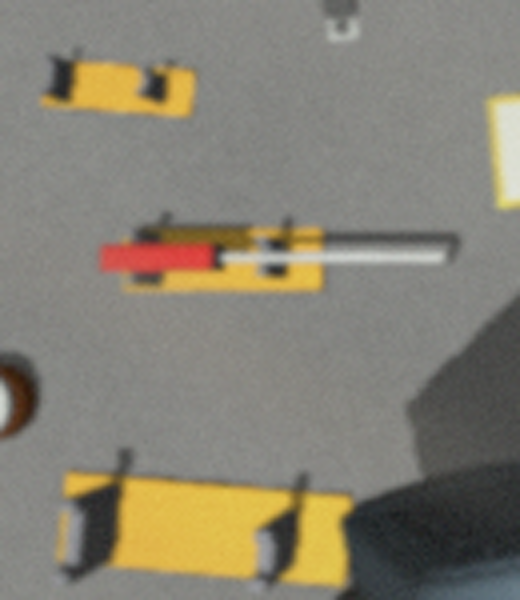

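View pics/c2.png

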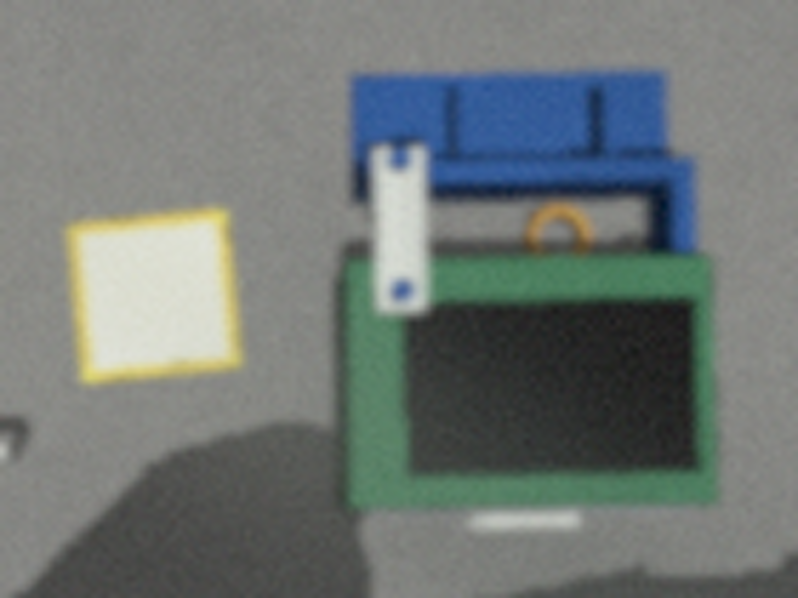

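View pics/c3.png

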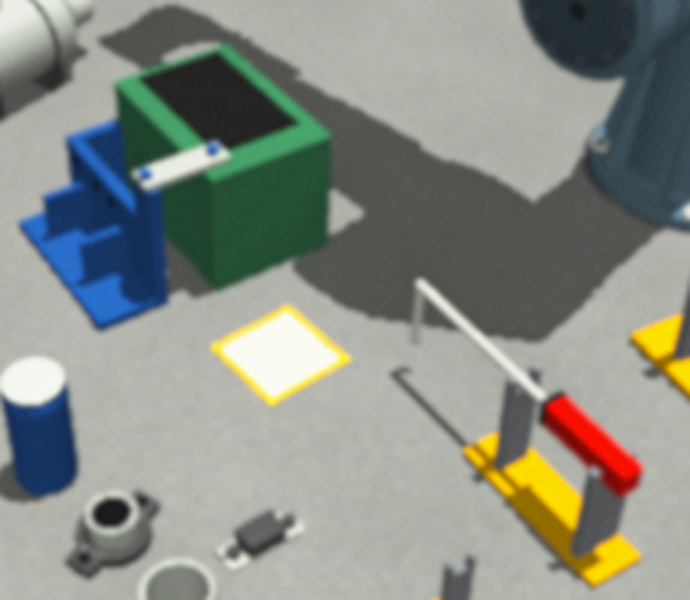

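The crops confirm it: the middle rack at (245,264) carries the rod, with the red handle at (230,265) and the hook end at (302,263). The sleeve's bronze ring shows in the gap at about (398,226), the strap is at (370,225) and the square at (327,237). Next I'll measure these.

```bash
cat > h.py <<'E'
import numpy as np, cv2
def setup(c):
    f=240/np.tan(np.radians(c["fov_y"])/2); return f,c["cx"],c["cy"],np.array(c["camera_from_world"])
def plane(c,uv,z):
    f,cx,cy,T=setup(c); uv=np.atleast_2d(uv).astype(float)
    R,t=T[:3,:3],T[:3,3]; o=-R.T@t
    d=np.c_[(uv[:,0]-cx)/f,(uv[:,1]-cy)/f,np.ones(len(uv))]@R
    return o+d*((z-o[2])/d[:,2])[:,None]
def cloud(c,uv,dep):
    f,cx,cy,T=setup(c); uv=np.atleast_2d(uv); R,t=T[:3,:3],T[:3,3]
    z=dep[uv[:,1],uv[:,0]]
    P=np.c_[(uv[:,0]-cx)/f*z,(uv[:,1]-cy)/f*z,z]
    return (P-t)@R
def proj(c,P):
    f,cx,cy,T=setup(c); p=np.atleast_2d(P)@T[:3,:3].T+T[:3,3]
    return np.c_[f*p[:,0]/p[:,2]+cx,f*p[:,1]/p[:,2]+cy]
def mask(img,lo,hi):  # img RGB
    return cv2.inRange(cv2.cvtColor(img,cv2.COLOR_RGB2HSV),lo,hi)
def big(m,win=None):
    if win: 
        k=np.zeros_like(m); k[win[1]:win[3],win[0]:win[2]]=255; m=m&k
    n,l,s,_=cv2.connectedComponentsWithStats(m)
    i=1+np.argmax(s[1:,4]); return (l==i).astype(np.uint8)*255
def rect(m):
    cs,_=cv2.findContours(m,cv2.RETR_EXTERNAL,cv2.CHAIN_APPROX_NONE); c=max(cs,key=cv2.contourArea)
    return cv2.minAreaRect(c),cv2.boxPoints(cv2.minAreaRect(c))
E
python3 - <<'E'
from h import *
from bench import ctrl
c=ctrl.calibration("top"); img=cv2.imread("pics/top0.png")[:,:,::-1].copy(); D=np.load("pics/top0d.npy")
np.set_printoptions(precision=4,suppress=True)
def uvs(m): v,u=np.nonzero(m); return np.c_[u,v]
# red handle
m=big(mask(img,(0,150,90),(8,255,255)),(200,240,320,290)); r,b=rect(m); print("red",r); print(plane(c,b,.112)); print('cen',plane(c,uvs(m).mean(0),.112))
print('depth z', np.median(cloud(c,uvs(m),D)[:,2]))
# yellow racks
for w in((205,250,280,280),(195,210,245,235),(200,310,280,350)):
    m=big(mask(img,(18,120,90),(32,255,255)),w); r,b=rect(m); print("yellow",r); print(plane(c,b,.008))
# square
m=big(mask(img,(18,60,90),(35,255,255))|mask(img,(0,0,190),(180,60,255)),(305,215,350,260)); r,b=rect(m); print("sq",r,plane(c,r[0],0),'\n',plane(c,b,0),plane(c,uvs(m).mean(0),0))
# green box
m=big(mask(img,(50,80,40),(80,255,255)),(340,210,440,285)); r,b=rect(m); print("green",r); print(plane(c,b,.135))
# strap
m=big(mask(img,(0,0,170),(180,60,255)),(360,205,380,245)); r,b=rect(m); print("strap",r,plane(c,r[0],.141)); print(plane(c,b,.141))
# sleeve
m=big(mask(img,(8,90,90),(22,255,255)),(385,212,415,235)); q=uvs(m); print("sleeve",len(q),q.min(0),q.max(0),plane(c,q,.026).min(0),plane(c,q,.026).max(0)); print(np.median(cloud(c,q,D)[:,2]))
print("center",plane(c,[398.6,226.2],.026))
E
```

```text
red ((229.5, 264.0), (6.0, 27.0), 90.0)
[[0.4404 0.3305 0.112 ]
 [0.4402 0.2499 0.112 ]
 [0.4223 0.2497 0.112 ]
 [0.4226 0.3303 0.112 ]]
cen [[0.4322 0.2902 0.112 ]]
depth z 0.10943348183555553
yellow ((249.5, 269.0), (6.0, 41.0), 90.0)
[[0.4277 0.3143 0.008 ]
 [0.4272 0.1831 0.008 ]
 [0.4081 0.183  0.008 ]
 [0.4085 0.314  0.008 ]]
yellow ((219.5619659423828, 221.57081604003906), (36.71848678588867, 11.441268920898438), 3.814074993133545)
[[0.5564 0.4066 0.008 ]
 [0.5933 0.4047 0.008 ]
 [0.5849 0.2863 0.008 ]
 [0.548  0.2884 0.008 ]]
yellow ((240.98126220703125, 331.71575927734375), (71.72931671142578, 22.653642654418945), 4.969740390777588)
[[0.1946 0.3897 0.008 ]
 [0.2653 0.3846 0.008 ]
 [0.2452 0.1576 0.008 ]
 [0.1747 0.1635 0.008 ]]
sq ((326.6452331542969, 236.3794403076172), (28.84065818786621, 29.36408233642578), 83.9909896850586) [[0.5221 0.002  0.    ]] 
 [[ 0.5638  0.0539  0.    ]
 [ 0.5734 -0.0405  0.    ]
 [ 0.4806 -0.0497  0.    ]
 [ 0.471   0.0442  0.    ]] [[0.5221 0.002  0.    ]]
green ((393.0, 250.5), (43.0, 62.0), 90.0)
[[ 0.5322 -0.1041  0.135 ]
 [ 0.5315 -0.2862  0.135 ]
 [ 0.4054 -0.2839  0.135 ]
 [ 0.406  -0.103   0.135 ]]
strap ((370.0, 225.0), (28.0, 8.0), 90.0) [[ 0.5433 -0.1273  0.141 ]]
[[ 0.5847 -0.1159  0.141 ]
 [ 0.5846 -0.1394  0.141 ]
 [ 0.5021 -0.1386  0.141 ]
 [ 0.5022 -0.1152  0.141 ]]
sleeve 46 [392 221] [403 228] [ 0.5456 -0.2405  0.026 ] [ 0.568  -0.2056  0.026 ]
0.023726948672969685
center [[ 0.5514 -0.2265  0.026 ]]
```

```bash
cat > plan.py <<'E'
import sys,numpy as np
from scipy.spatial.transform import Rotation as R
from bench import ctrl
# usage: plan x y z yawdeg n  -> suggested per-row tool-frame steps (tool down), equal split
def plan(tgt,yaw,n,start=None,g=None):
    o=ctrl.get_obs()
    p=np.array(o["eef_pos"]) if start is None else np.array(start)
    q=o["eef_rot"]; M=R.from_quat([q[1],q[2],q[3],q[0]]).as_matrix()
    tx=np.array([np.cos(np.radians(yaw)),np.sin(np.radians(yaw)),0]); tz=np.array([0,0,-1.]); Mt=np.c_[tx,np.cross(tz,tx),tz]
    rv=R.from_matrix(M.T@Mt).as_rotvec(); st=(np.array(tgt)-p)/n; cur=M
    for i in range(n):
        print(np.round(np.r_[cur.T@st,rv/n],4).tolist()); cur=cur@R.from_rotvec(rv/n).as_matrix()
if __name__=="__main__":
    a=[float(v) for v in sys.argv[1:]]; plan(a[:3],a[3],int(a[4]))
E
python3 plan.py .556 -.20 .26 0 10
```

```text
[-0.0152, -0.0413, -0.0004, -0.0001, 0.0001, -0.1119]
[-0.0105, -0.0427, -0.0004, -0.0001, 0.0001, -0.1119]
[-0.0057, -0.0436, -0.0004, -0.0001, 0.0001, -0.1119]
[-0.0007, -0.044, -0.0004, -0.0001, 0.0001, -0.1119]
[0.0042, -0.0438, -0.0004, -0.0001, 0.0001, -0.1119]
[0.009, -0.043, -0.0004, -0.0001, 0.0001, -0.1119]
[0.0138, -0.0418, -0.0004, -0.0001, 0.0001, -0.1119]
[0.0184, -0.04, -0.0004, -0.0001, 0.0001, -0.1119]
[0.0227, -0.0377, -0.0004, -0.0001, 0.0001, -0.1119]
[0.0268, -0.0349, -0.0004, -0.0001, 0.0001, -0.1119]
```

```bash
python3 -m pendant '[[[-0.015,-0.041,0,0,0,-0.112,-1],[-0.0105,-0.043,0,0,0,-0.112,-1],[-0.006,-0.0435,0,0,0,-0.112,-1],[-0.001,-0.044,0,0,0,-0.112,-1],[0.004,-0.044,0,0,0,-0.112,-1],[0.009,-0.043,0,0,0,-0.112,-1],[0.014,-0.042,0,0,0,-0.112,-1],[0.0185,-0.04,0,0,0,-0.112,-1],[0.0225,-0.038,0,0,0,-0.112,-1],[0.027,-0.035,0,0,0,-0.112,-1]]]' && python3 -m pendant '[[[0,0,0,0,0,0,-1],[0,0,0,0,0,0,-1]]]' && python3 - <<'E'
from h import *
from bench import ctrl
c=ctrl.calibration("wrist"); p,d=ctrl.camera("wrist"); cv2.imwrite("pics/w1.png",p[:,:,::-1]); np.save("pics/w1d.npy",d); np.save("pics/w1c.npy",c,allow_pickle=True)
E
```

```text
time_s: 1.15
eef_pos: [0.5569, -0.1976, 0.2561]
eef_rot: [-0.0, 1.0, 0.003, -0.0]
wrist_force: [0.2, 0.0, 0.3]
opening: 0.999
time_s: 1.35
eef_pos: [0.5563, -0.1982, 0.2557]
eef_rot: [-0.0, 1.0, 0.001, -0.001]
wrist_force: [-0.4, -0.1, -0.4]
opening: 0.998
```

View pics/w1.png

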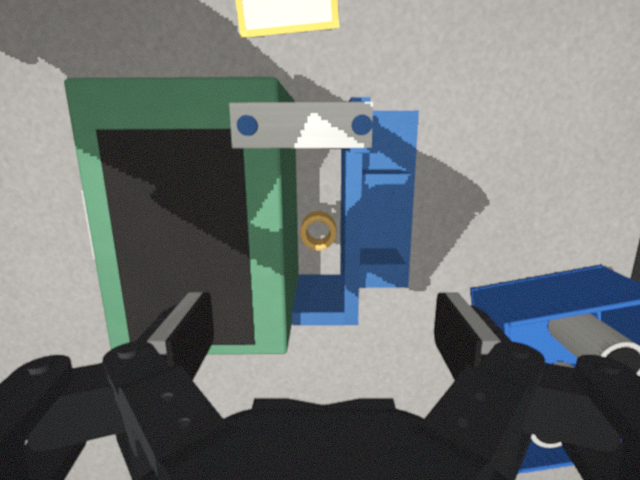

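The wrist view looks down into the gap: the sleeve ring is at (318,231), the strap spans (232–372,105–148), and the gap walls are at about u=297 (box bottom) and u=342 (plate). I'll turn these into positions.

```bash
python3 - <<'E'
from h import *
np.set_printoptions(precision=4,suppress=True)
c=np.load("pics/w1c.npy",allow_pickle=True).item(); img=cv2.imread("pics/w1.png")[:,:,::-1].copy(); D=np.load("pics/w1d.npy")
def uvs(m): v,u=np.nonzero(m); return np.c_[u,v]
m=big(mask(img,(8,90,60),(25,255,255)),(298,205,342,255)); cs,_=cv2.findContours(m,0,cv2.CHAIN_APPROX_NONE); e=cv2.fitEllipse(cv2.convexHull(max(cs,key=len))); print("ring",e, plane(c,e[0],.026),plane(c,e[0],.013))
(x,y),r=cv2.minEnclosingCircle(max(cs,key=len)); print(x,y,r,plane(c,[x,y],.026))
print("ring depth z", np.percentile(cloud(c,uvs(m),D)[:,2],[10,50,90]))
# floor strip in gap: non-blue, non-green
m=mask(img,(0,0,40),(180,50,255))
for v in (160,180,200,260,268):
    row=img[v,270:370].astype(int); 
    hsv=cv2.cvtColor(img,cv2.COLOR_RGB2HSV)[v,270:370]
    g=np.nonzero(hsv[:,1]<60)[0]; L,Rr=g.min()+270,g.max()+270
    print(v,L,Rr,plane(c,[L-.5,v],0)[0],plane(c,[Rr+.5,v],.09)[0])
# box inner top edge
for v in (160,200,250,300,340):
    hsv=cv2.cvtColor(img,cv2.COLOR_RGB2HSV)[v]; 
    print(v,[ (u,hsv[u].tolist()) for u in range(276,300,3)])
m=big(mask(img,(90,120,40),(125,255,255)),(285,80,425,330)); r,b=rect(m)
mg=big(mask(img,(50,60,20),(90,255,255)),(60,70,305,360)); 
pts=cloud(c,uvs(mg),D); t=pts[abs(pts[:,2]-.135)<.004]; print('box top',len(t),t.min(0),t.max(0),np.percentile(t,[1,99],axis=0))
pts=cloud(c,uvs(m),D); t=pts[abs(pts[:,2]-.09)<.004]; print('plate top',len(t),np.percentile(t,[1,50,99],axis=0))
ms=big(mask(img,(0,0,90),(180,40,255)),(228,100,375,150)); r,b=rect(ms); print('strap',r,plane(c,b,.141))
E
python3 - <<'E'
import cv2
a=cv2.imread("pics/w1.png");cv2.imwrite("pics/w1c.png",cv2.resize(a[90:335,220:430],None,fx=2.44,fy=2.44,interpolation=cv2.INTER_CUBIC))
E
```

```text
ring ((317.8152160644531, 230.42340087890625), (35.77048873901367, 39.30583953857422), 6.467557430267334) [[ 0.5506 -0.2214  0.026 ]] [[ 0.5504 -0.2247  0.013 ]]
317.8922119140625 230.4220733642578 19.66924476623535 [[ 0.5507 -0.2214  0.026 ]]
ring depth z [0.0115 0.0255 0.0268]
160 295 341 [ 0.5273 -0.1561  0.    ] [ 0.5696 -0.1503  0.09  ]
180 296 341 [ 0.5279 -0.1758  0.    ] [ 0.5698 -0.1653  0.09  ]
200 296 340 [ 0.5275 -0.1961  0.    ] [ 0.5692 -0.1807  0.09  ]
260 297 340 [ 0.5275 -0.2606  0.    ] [ 0.5699 -0.2296  0.09  ]
268 298 340 [ 0.5284 -0.2697  0.    ] [ 0.57   -0.2365  0.09  ]
160 [(276, [69, 88, 107]), (279, [70, 88, 93]), (282, [72, 102, 70]), (285, [74, 93, 71]), (288, [69, 87, 70]), (291, [69, 85, 72]), (294, [66, 86, 74]), (297, [21, 15, 117])]
200 [(276, [71, 84, 182]), (279, [71, 88, 157]), (282, [71, 104, 83]), (285, [70, 90, 71]), (288, [70, 92, 72]), (291, [67, 85, 75]), (294, [64, 75, 71]), (297, [39, 17, 106])]
250 [(276, [69, 90, 108]), (279, [70, 90, 110]), (282, [71, 99, 95]), (285, [67, 95, 70]), (288, [68, 100, 69]), (291, [63, 73, 70]), (294, [70, 87, 70]), (297, [62, 49, 83])]
300 [(276, [71, 81, 180]), (279, [70, 82, 180]), (282, [71, 83, 165]), (285, [72, 95, 105]), (288, [69, 84, 73]), (291, [64, 86, 68]), (294, [100, 115, 80]), (297, [107, 161, 90])]
340 [(276, [70, 83, 176]), (279, [72, 83, 175]), (282, [71, 85, 173]), (285, [70, 87, 140]), (288, [51, 22, 114]), (291, [19, 11, 193]), (294, [26, 9, 193]), (297, [19, 10, 195])]
box top 14061 [ 0.3992 -0.2832  0.1313] [ 0.5286 -0.0988  0.1387] [[ 0.4009 -0.2733  0.1334]
 [ 0.525  -0.0994  0.137 ]]
plate top 3372 [[ 0.5314 -0.2867  0.0869]
 [ 0.5772 -0.2278  0.0902]
 [ 0.5849 -0.1451  0.0918]]
strap ((301.5, 124.5), (49.0, 145.0), 90.0) [[ 0.5    -0.1123  0.141 ]
 [ 0.5858 -0.1121  0.141 ]
 [ 0.5869 -0.1404  0.141 ]
 [ 0.4982 -0.1406  0.141 ]]
```

View pics/w1c.png

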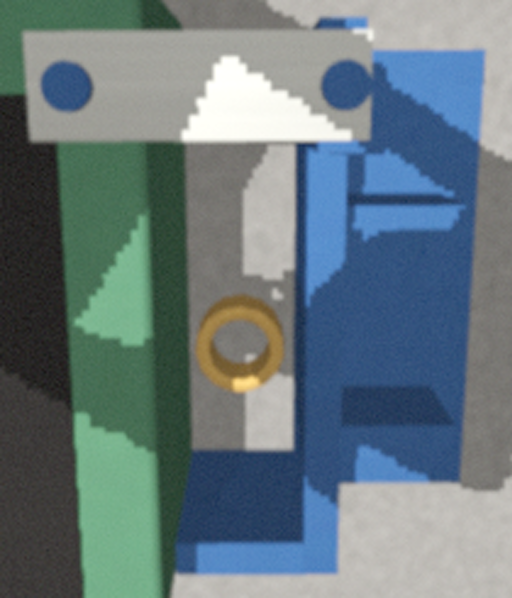

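The sleeve is at about (0.5505, -0.2225). The gap centre line is at x≈0.550, with almost no yaw, and the mouth is at y≈-0.099. Next I'll look at the rod from above.

```bash
python3 -m pendant '[[[-0.0125,-0.04,-0.0045,0,0,0,-1],[-0.0125,-0.04,-0.0045,0,0,0,-1],[-0.0125,-0.04,-0.0045,0,0,0,-1],[-0.0125,-0.04,-0.0045,0,0,0,-1],[-0.0125,-0.04,-0.0045,0,0,0,-1],[-0.0125,-0.04,-0.0045,0,0,0,-1],[-0.0125,-0.04,-0.0045,0,0,0,-1],[-0.0125,-0.04,-0.0045,0,0,0,-1],[-0.0125,-0.04,-0.0045,0,0,0,-1],[-0.0125,-0.04,-0.0045,0,0,0,-1]]]' && python3 -m pendant '[[[0,0,0,0,0,0,-1],[0,0,0,0,0,0,-1]]]' && python3 - <<'E'
from h import *
from bench import ctrl
c=ctrl.calibration("wrist"); p,d=ctrl.camera("wrist"); cv2.imwrite("pics/w2.png",p[:,:,::-1]); np.save("pics/w2d.npy",d); np.save("pics/w2c.npy",c,allow_pickle=True)
p,d=ctrl.camera("top"); cv2.imwrite("pics/top1.png",p[:,:,::-1]); np.save("pics/top1d.npy",d)
E
```

```text
time_s: 2.4
eef_pos: [0.4301, 0.2006, 0.3016]
eef_rot: [0.0, 1.0, -0.001, 0.0]
wrist_force: [0.4, 0.8, 0.7]
opening: 1.002
time_s: 2.6
eef_pos: [0.4305, 0.2001, 0.3013]
eef_rot: [0.0, 1.0, 0.001, 0.0]
wrist_force: [1.0, 0.1, -0.1]
opening: 1.001
```

View pics/w2.png

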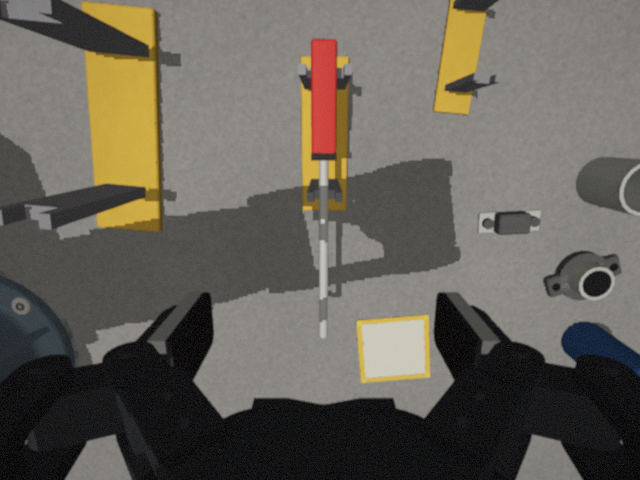

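The rod is clear in this view: the red handle spans (312–337, 40–157), the hook end is at (323,337), and the square is at about (394,348).

```bash
python3 - <<'E'
from h import *
np.set_printoptions(precision=4,suppress=True)
c=np.load("pics/w2c.npy",allow_pickle=True).item(); img=cv2.imread("pics/w2.png")[:,:,::-1].copy(); D=np.load("pics/w2d.npy")
def uvs(m): v,u=np.nonzero(m); return np.c_[u,v]
m=big(mask(img,(0,150,60),(8,255,255)),(300,20,350,170)); q=uvs(m)
P=plane(c,q,.112); 
for v in (45,60,80,100,120,140,152):
    s=q[q[:,1]==v]; e=plane(c,[[s[:,0].min()-.5,v],[s[:,0].max()+.5,v]],.112); print(v,e[:,0],e[:,0].mean(),e[0,1])
print('red y range',plane(c,[323,q[:,1].min()-.5],.112)[0],plane(c,[323,q[:,1].max()+.5],.112)[0], q.min(0),q.max(0))
print('depth z',np.median(cloud(c,q,D)[:,2]))
hsv=cv2.cvtColor(img,cv2.COLOR_RGB2HSV)
g=cv2.cvtColor(img,cv2.COLOR_RGB2GRAY).astype(int)
for v in (165,215,225,240,300,320,330,335,338,341): print(v,g[v,312:334].tolist())
print(plane(c,[[323.5,338.5]],.104),plane(c,[[323.5,155.5]],.112))
my=big(mask(img,(20,90,60),(32,255,255)),(350,305,440,390)); r,b=rect(my); print('sq',r,plane(c,r[0],0),plane(c,b,0))
c1=np.load("pics/w1c.npy",allow_pickle=True).item()
my=big(mask(img,(15,120,60),(32,255,255)),(295,50,355,215)); r,b=rect(my); print('rack',r,plane(c,b,.008))
E
```

```text
45 [0.4215 0.4404] 0.4309563692240096 0.3314593597314128
60 [0.4214 0.4397] 0.4305836723930325 0.3210834365515275
80 [0.4206 0.4406] 0.43058952619895186 0.3069281903472277
100 [0.4212 0.44  ] 0.43059549701902755 0.2923936657327443
120 [0.4211 0.4401] 0.43060165054917093 0.2774636823138401
140 [0.421  0.4402] 0.43060797375930643 0.26212212789410444
152 [0.4209 0.4403] 0.43061185207572467 0.2527125024252784
red y range [0.4302 0.3359 0.112 ] [0.4302 0.2515 0.112 ] [311  39] [336 153]
depth z 0.11207361017046753
165 [174, 177, 175, 173, 173, 172, 165, 162, 173, 188, 197, 198, 191, 182, 164, 147, 146, 166, 174, 173, 173, 171]
215 [126, 95, 76, 80, 80, 80, 78, 95, 108, 114, 118, 116, 117, 114, 107, 98, 81, 78, 80, 87, 82, 82]
225 [138, 142, 142, 143, 138, 136, 125, 104, 107, 115, 110, 117, 116, 116, 112, 107, 122, 134, 139, 136, 138, 137]
240 [134, 134, 135, 140, 144, 140, 137, 133, 152, 164, 168, 160, 145, 120, 106, 109, 125, 137, 140, 140, 139, 141]
300 [138, 137, 137, 134, 134, 133, 128, 114, 116, 125, 122, 117, 114, 114, 106, 115, 133, 139, 138, 141, 141, 142]
320 [140, 138, 135, 137,
[... 343 characters left out ...]
3, 133, 141, 137, 136, 143, 153, 161, 154, 152, 146, 138, 137, 136, 138, 137, 136, 139, 138]
341 [142, 140, 136, 136, 131, 138, 135, 134, 134, 132, 136, 135, 135, 132, 135, 137, 139, 139, 135, 135, 138, 138]
[[0.4307 0.0785 0.104 ]] [[0.4306 0.2499 0.112 ]]
sq ((394.1311340332031, 348.16070556640625), (63.09315490722656, 72.74732971191406), 85.48600769042969) [[0.5212 0.0028 0.    ]] [[ 0.4707  0.0432  0.    ]
 [ 0.5609  0.0511  0.    ]
 [ 0.5741 -0.0396  0.    ]
 [ 0.4794 -0.0483  0.    ]]
rack ((338.0086669921875, 146.0001678466797), (18.101612091064453, 126.29396057128906), 0.9963480234146118) [[0.4357 0.1854 0.008 ]
 [0.4375 0.3181 0.008 ]
 [0.4562 0.3178 0.008 ]
 [0.4561 0.185  0.008 ]]
```

The rod lies along -Y at x=0.4306, with its grip point at y≈0.2795. I'll move over it and down, then close.

```bash
python3 -m pendant '[[[0,-0.04,0,0,0,0,-1],[0,-0.0395,0.015,0,0,0,-1],[0,0,0.04,0,0,0,-1],[0,0,0.04,0,0,0,-1],[0,0,0.04,0,0,0,-1],[0,0,0.03,0,0,0,-1],[0,0,0.02,0,0,0,-1],[0,0,0.01,0,0,0,-1],[0,0,0,0,0,0,-1],[0,0,0,0,0,0,-1]]]'
```

```text
time_s: 3.7
eef_pos: [0.4316, 0.2797, 0.1071]
eef_rot: [-0.0, 1.0, -0.0, 0.001]
wrist_force: [0.4, -0.1, 0.1]
opening: 1.004
```

```bash
python3 -m pendant '[[[-0.001,0,0.001,0,0,0,0],[0,0,0,0,0,0,1],[0,0,0,0,0,0,1],[0,0,0,0,0,0,1],[0,0,0,0,0,0,1],[0,0,0,0,0,0,1],[0,0,0,0,0,0,1],[0,0,0,0,0,0,1]]]' && python3 - <<'E'
from h import *
from bench import ctrl
p,d=ctrl.camera("wrist"); cv2.imwrite("pics/w3.png",p[:,:,::-1])
p,d=ctrl.camera("scene"); cv2.imwrite("pics/s3.png",cv2.resize(p[150:400,250:500,::-1],None,fx=2.4,fy=2.4))
E
```

```text
time_s: 4.5
eef_pos: [0.4298, 0.2803, 0.1058]
eef_rot: [-0.0, 1.0, 0.001, 0.0]
wrist_force: [-0.8, -0.6, 5.9]
opening: 0.221
```

View pics/s3.png

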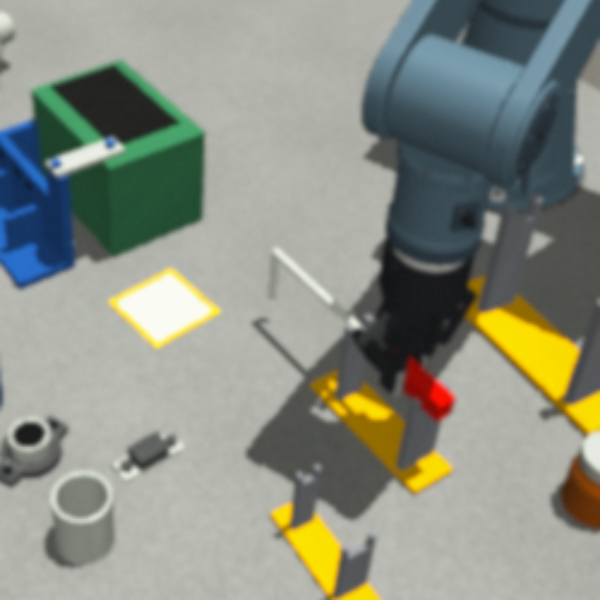

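Closed on the handle (opening 0.22, about 19 mm), and the scene view shows the fingers between the forks. I'll lift.

```bash
python3 -m pendant '[[[0,0,-0.01,0,0,0,1],[0,0,-0.02,0,0,0,1],[0,0,-0.03,0,0,0,1],[0,0,-0.03,0,0,0,1],[0,0,-0.03,0,0,0,1],[0,0,0,0,0,0,1],[0,0,0,0,0,0,1]]]' && python3 - <<'E'
from h import *
from bench import ctrl
c=ctrl.calibration("wrist");p,d=ctrl.camera("wrist"); cv2.imwrite("pics/w4.png",p[:,:,::-1])
p,d=ctrl.camera("scene"); cv2.imwrite("pics/s4.png",cv2.resize(p[150:400,250:500,::-1],None,fx=2.4,fy=2.4)); np.save("pics/s4d.npy",d)
p,d=ctrl.camera("top"); cv2.imwrite("pics/t4.png",cv2.resize(p[180:330,200:400,::-1],None,fx=3.9,fy=3.9))
E
```

```text
time_s: 5.3
eef_pos: [0.4295, 0.2802, 0.2255]
eef_rot: [-0.0, 1.0, 0.001, 0.0]
wrist_force: [-0.2, -0.2, -3.3]
opening: 0.224
```

View pics/s4.png

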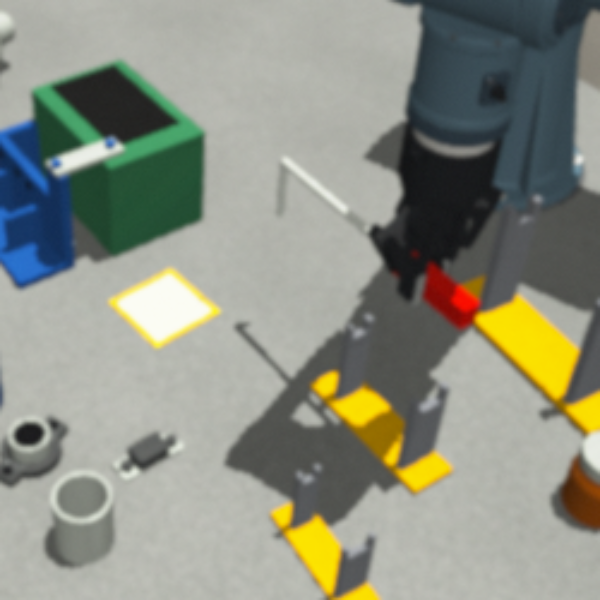

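View pics/t4.png

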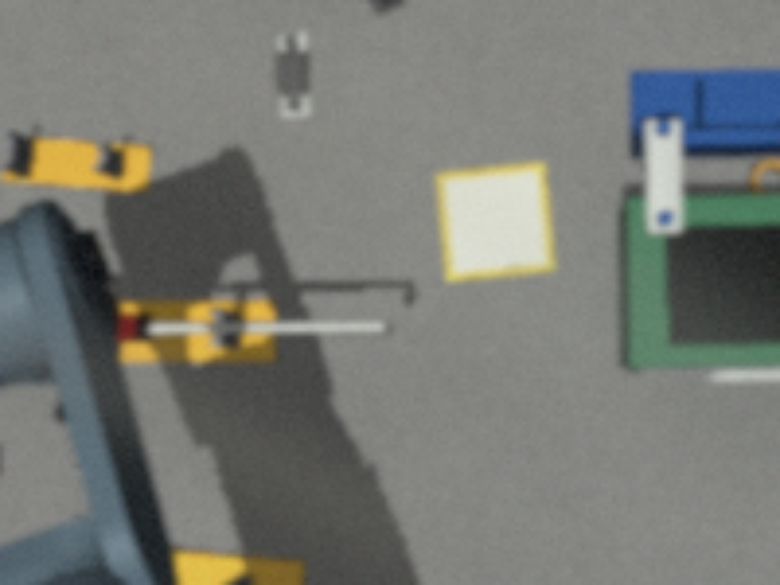

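View pics/w4.png

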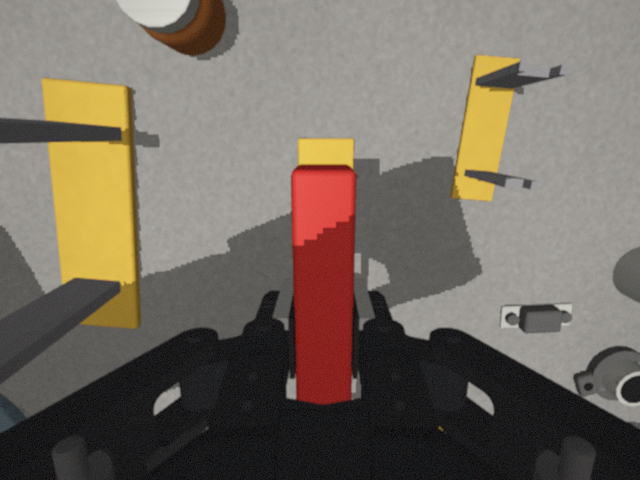

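The rod hangs straight. In the top view the shank runs level at row ~264 and ends at px (299.5,264). I'll work out the hook offset from the TCP.

```bash
python3 - <<'E'
from h import *
from bench import ctrl
np.set_printoptions(precision=4,suppress=True)
z=.2255-.006+.004
c=ctrl.calibration("top"); print('shank end(top cam) -> expected y',.2795-.202,plane(c,[[200+388/3.9-.5,180+327/3.9-.5],[200+160/3.9-.5,180+327/3.9-.5]],z))
w=ctrl.calibration("wrist"); print('handle end', plane(w,[[324,167],[292.5,200],[355.5,200]],.2255-.006+.012))
E
```

```text
shank end(top cam) -> expected y 0.07750000000000001 [[0.4296 0.0748 0.2235]
 [0.4302 0.2354 0.2235]]
handle end [[0.4285 0.3366 0.2315]
 [0.4191 0.3269 0.2315]
 [0.4379 0.3269 0.2315]]
```

```bash
python3 -m pendant '[[[0.02,0.019,0,0,0,0,1],[0.03,0.029,0,0,0,0,1],[0.03,0.029,0,0,0,0,1],[0.03,0.029,0,0,0,0,1],[0.0113,0.009,0.0135,0,0,0,1],[0,0,0.035,0,0,0,1],[0,0,0.035,0,0,0,1],[0,0,0.02,0,0,0,1],[0,0,0.01,0,0,0,1],[0,0,0,0,0,0,1]]]' && python3 -m pendant '[[[0,0,0,0,0,0,1]]]' && python3 - <<'E'
from h import *
from bench import ctrl
print(ctrl.get_obs()["eef_pos"])
p,d=ctrl.camera("scene"); cv2.imwrite("pics/s5.png",cv2.resize(p[150:350,220:470,::-1],None,fx=3,fy=3))
p,d=ctrl.camera("top"); cv2.imwrite("pics/t5.png",cv2.resize(p[180:300,250:450,::-1],None,fx=3.9,fy=3.9))
E
```

```text
time_s: 6.45
eef_pos: [0.5492, 0.1651, 0.1093]
eef_rot: [0.0, 1.0, 0.0, -0.002]
wrist_force: [-0.1, 0.8, -2.3]
opening: 0.224
time_s: 6.55
eef_pos: [0.5514, 0.1654, 0.1123]
eef_rot: [-0.0, 1.0, 0.001, 0.0]
wrist_force: [-0.1, 0.5, -2.5]
opening: 0.223
[0.55136515 0.16539104 0.11225411]
```

View pics/s5.png

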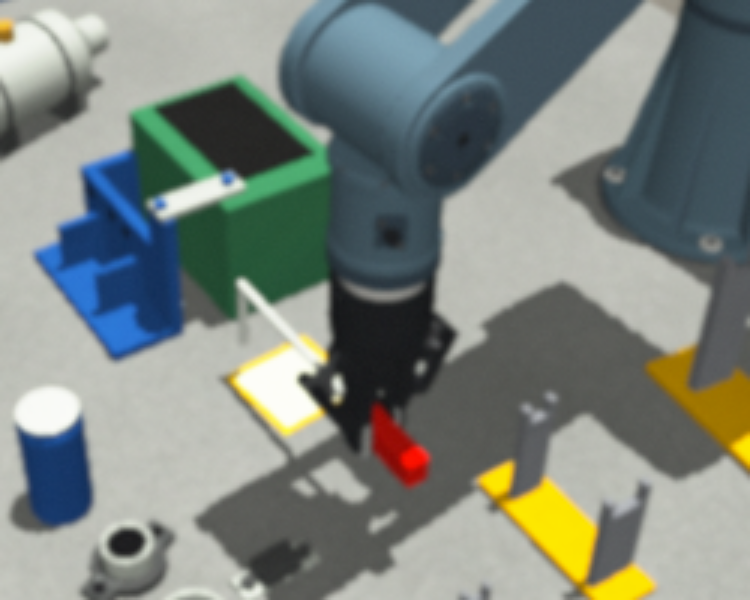

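View pics/t5.png

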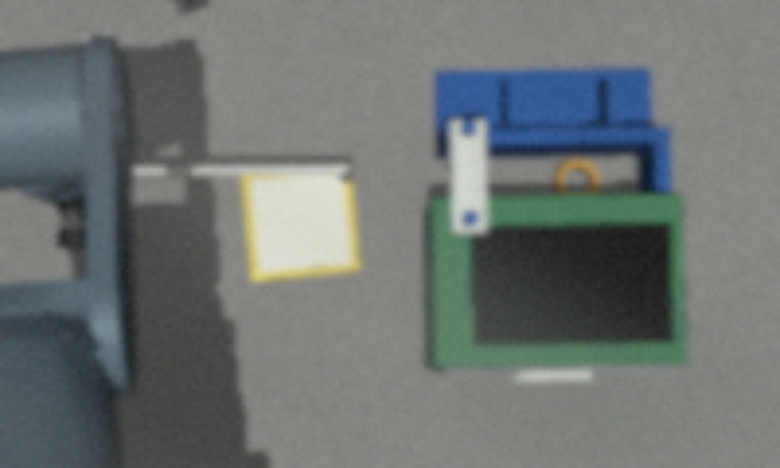

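```bash
python3 - <<'E'
from h import *
from bench import ctrl
np.set_printoptions(precision=4,suppress=True)
c=ctrl.calibration("top"); a=cv2.imread("pics/t5.png"); g=cv2.cvtColor(a,cv2.COLOR_BGR2GRAY).astype(int)
for u in (220,260,300,340): 
    col=g[150:195,u]; v=150+np.argmax(col[:24]); print(u,v,plane(c,[250+u/3.9-.5,180+v/3.9-.5],.110))
print(plane(c,[250+352/3.9-.5,180+170/3.9-.5],.110))
E
```

```text
220 169 [[0.554  0.0624 0.11  ]]
260 173 [[0.5508 0.0317 0.11  ]]
300 173 [[0.5506 0.0009 0.11  ]]
340 169 [[ 0.5536 -0.0299  0.11  ]]
[[ 0.5528 -0.0391  0.11  ]]
```

Everything agrees, so I'll advance into the gap over the sleeve with the tip at about 36 mm height.

```bash
python3 -m pendant '[[[-0.0005,0.03,0,0,0,0,1],[0,0.04,0,0,0,0,1],[0,0.04,0,0,0,0,1],[0,0.04,0,0,0,0,1],[0,0.025,0,0,0,0,1],[0,0.0135,0,0,0,0,1],[0,0,0,0,0,0,1],[0,0,0,0,0,0,1]]]' && python3 - <<'E'
from h import *
from bench import ctrl
p,d=ctrl.camera("scene"); cv2.imwrite("pics/s6.png",cv2.resize(p[150:350,220:470,::-1],None,fx=3,fy=3))
p,d=ctrl.camera("top"); cv2.imwrite("pics/t6.png",cv2.resize(p[195:255,350:450,::-1],None,fx=7.8,fy=7.8,interpolation=2))
E
```

```text
time_s: 7.45
eef_pos: [0.5509, -0.0226, 0.1123]
eef_rot: [-0.0, 1.0, 0.0, 0.0]
wrist_force: [0.5, -0.2, -2.1]
opening: 0.229
```

View pics/t6.png

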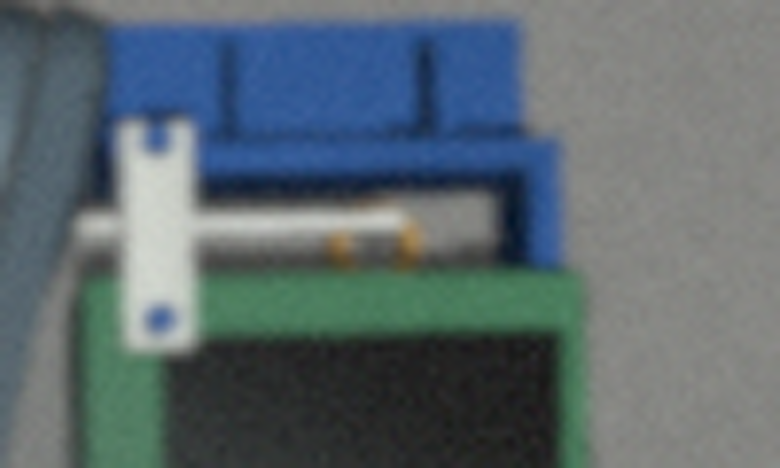

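View pics/s6.png

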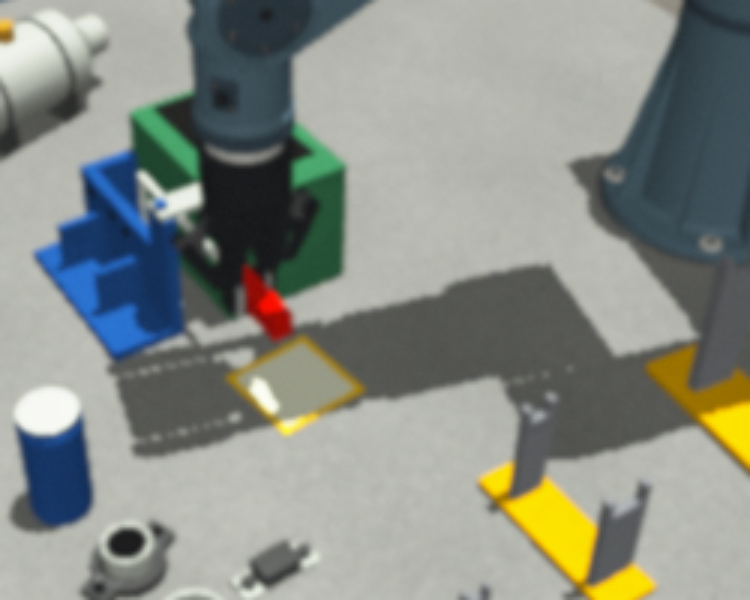

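```bash
python3 - <<'E'
from h import *
from bench import ctrl
np.set_printoptions(precision=4,suppress=True)
c=ctrl.calibration("top"); f=lambda u,v:[350+u/7.8-.5,195+v/7.8-.5]
print('shank end',plane(c,f(406,222),.110),'ring L,R',plane(c,[f(330,240),f(424,240)],.026),'ring top',plane(c,f(377,200),.026))
E
```

```text
shank end [[ 0.5524 -0.2241  0.11  ]] ring L,R [[ 0.5544 -0.2051  0.026 ]
 [ 0.5543 -0.2432  0.026 ]] ring top [[ 0.5707 -0.2244  0.026 ]]
```

The same camera gives the leg at y≈-0.220 and the sleeve at -0.224, well within the 8 mm slack. I'll nudge 2 mm deeper and lower slowly into the bore, watching the force.

```bash
python3 -m pendant '[[[0,0.002,0.004,0,0,0,1],[0,0,0.005,0,0,0,1],[0,0,0.004,0,0,0,1],[0,0,0.004,0,0,0,1],[0,0,0,0,0,0,1]]]'
```

```text
time_s: 8.05
eef_pos: [0.55, -0.025, 0.0938]
eef_rot: [-0.0, 1.0, 0.001, -0.001]
wrist_force: [-0.0, 0.4, -2.4]
opening: 0.225
```

```bash
python3 -m pendant '[[[0,0,0.004,0,0,0,1],[0,0,0.004,0,0,0,1],[0,0,0.003,0,0,0,1],[0,0,0,0,0,0,1],[0,0,0,0,0,0,1]]]' && python3 - <<'E'
from h import *
from bench import ctrl
p,d=ctrl.camera("top"); cv2.imwrite("pics/t7.png",cv2.resize(p[195:255,350:450,::-1],None,fx=7.8,fy=7.8,interpolation=2))
E
```

```text
time_s: 8.55
eef_pos: [0.5506, -0.0252, 0.0837]
eef_rot: [-0.0, 1.0, 0.0, -0.0]
wrist_force: [-0.6, -0.4, -1.8]
opening: 0.225
```

View pics/t7.png

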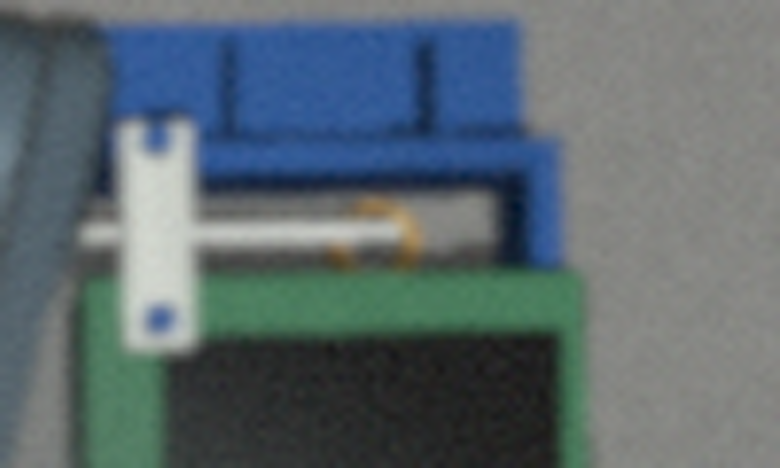

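The hook is in the bore (ring around (380,232), undisturbed, no contact force). I'll draw it out gently.

```bash
python3 -m pendant '[[[0,-0.005,0,0,0,0,1],[0,-0.01,0,0,0,0,1],[0,-0.015,0,0,0,0,1],[0,-0.015,0,0,0,0,1],[0,-0.015,0,0,0,0,1],[0,-0.015,0,0,0,0,1],[0,-0.015,0,0,0,0,1],[0,-0.01,0,0,0,0,1],[0,-0.005,0,0,0,0,1],[0,0,0,0,0,0,1]]]' && python3 - <<'E'
from h import *
from bench import ctrl
p,d=ctrl.camera("top"); cv2.imwrite("pics/t8.png",cv2.resize(p[195:255,330:430,::-1],None,fx=7.8,fy=7.8,interpolation=2))
p,d=ctrl.camera("scene"); cv2.imwrite("pics/s8.png",cv2.resize(p[150:350,220:470,::-1],None,fx=3,fy=3))
E
```

```text
time_s: 9.6
eef_pos: [0.5505, 0.0806, 0.0837]
eef_rot: [-0.0, 1.0, 0.001, -0.0]
wrist_force: [0.0, -0.6, -2.9]
opening: 0.227
```

View pics/t8.png

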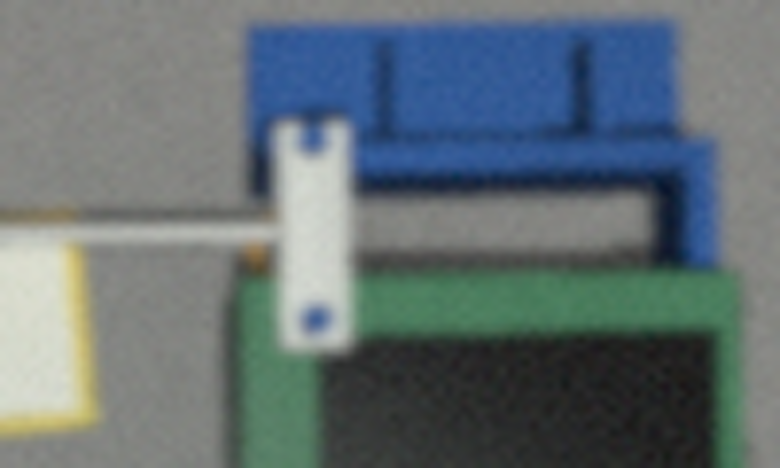

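View pics/s8.png

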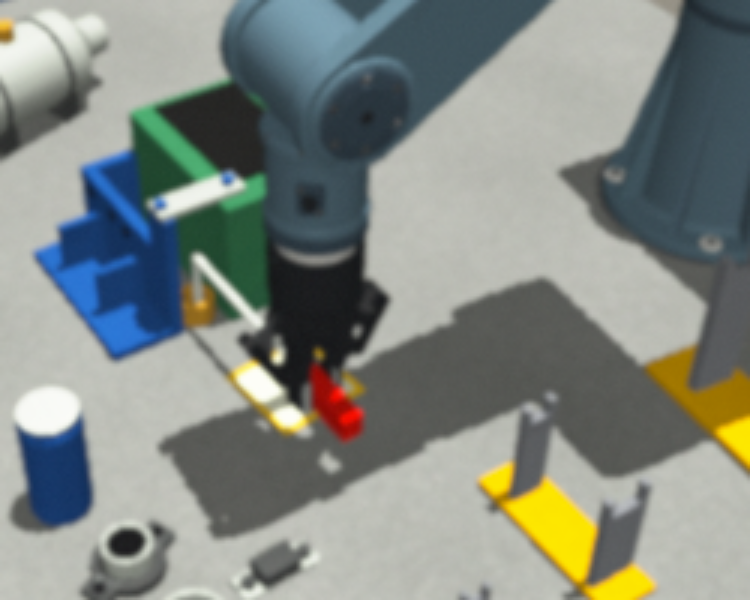

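The sleeve follows upright at the mouth (scene crop (198,303)). I'll continue straight, then go diagonally onto the square.

```bash
python3 -m pendant '[[[0,-0.008,0,0,0,0,1],[0,-0.014,0,0,0,0,1],[0,-0.014,0,0,0,0,1],[0,-0.014,0,0,0,0,1],[0,-0.014,0,0,0,0,1],[-0.004,-0.01,0,0,0,0,1],[-0.006,-0.012,0,0,0,0,1],[-0.006,-0.012,0,0,0,0,1],[-0.006,-0.012,0,0,0,0,1],[-0.005,-0.0095,0,0,0,0,1]]]' && python3 -m pendant '[[[-0.003,-0.006,0,0,0,0,1],[-0.002,-0.003,0,0,0,0,1],[0,0,0,0,0,0,1],[0,0,0,0,0,0,1]]]' && python3 - <<'E'
from h import *
from bench import ctrl
p,d=ctrl.camera("top"); cv2.imwrite("pics/t9.png",cv2.resize(p[200:270,280:380,::-1],None,fx=7.8,fy=7.8,interpolation=2))
p,d=ctrl.camera("scene"); cv2.imwrite("pics/s9.png",cv2.resize(p[200:350,240:440,::-1],None,fx=3.9,fy=3.9))
E
```

```text
time_s: 10.7
eef_pos: [0.5226, 0.2003, 0.0838]
eef_rot: [-0.0, 1.0, 0.001, -0.0]
wrist_force: [0.9, 0.3, -3.7]
opening: 0.224
time_s: 11.1
eef_pos: [0.5185, 0.2081, 0.0838]
eef_rot: [-0.0, 1.0, 0.0, -0.0]
wrist_force: [0.6, -0.6, -1.8]
opening: 0.223
```

View pics/t9.png

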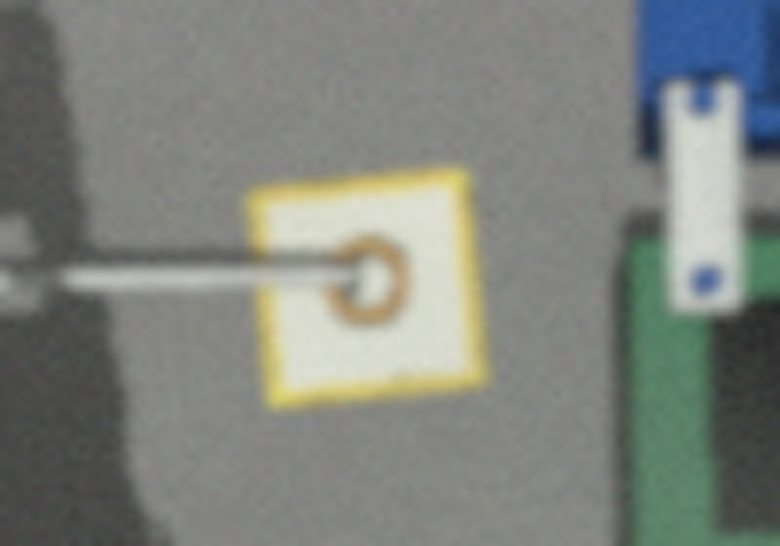

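View pics/s9.png

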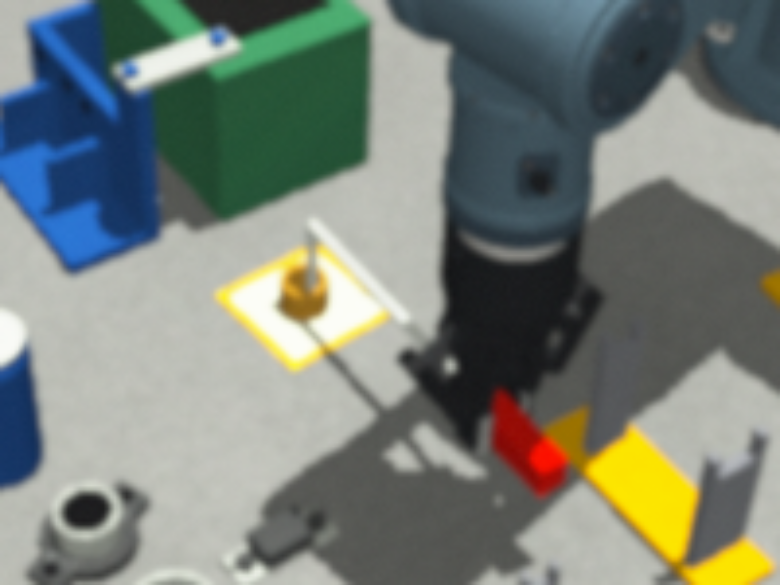

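The sleeve sits upright near the middle of the square: ring centre at crop (368,281), square centre at (367,288). I'll back the hook off the bore wall and lift straight out.

```bash
python3 -m pendant '[[[0.001,0.003,0,0,0,0,1],[0.001,0.003,0,0,0,0,1],[0,0,-0.005,0,0,0,1],[0,0,-0.015,0,0,0,1],[0,0,-0.025,0,0,0,1],[0,0,-0.04,0,0,0,1],[0,0,-0.04,0,0,0,1],[0,0,-0.017,0,0,0,1],[0,0,0,0,0,0,1]]]' && python3 plan.py .4298 .2803 .2255 0 4
```

```text
time_s: 12.1
eef_pos: [0.5227, 0.2027, 0.2309]
eef_rot: [-0.001, 1.0, 0.001, 0.004]
wrist_force: [0.9, 0.4, -2.7]
opening: 0.225
[-0.0232, -0.0194, 0.0012, -0.0003, -0.0021, 0.0003]
[-0.0232, -0.0194, 0.0012, -0.0003, -0.0021, 0.0003]
[-0.0232, -0.0194, 0.0013, -0.0003, -0.0021, 0.0003]
[-0.0232, -0.0194, 0.0013, -0.0003, -0.0021, 0.0003]
```

```bash
python3 -m pendant '[[[-0.015,-0.013,0,0,0,0,1],[-0.025,-0.021,0,0,0,0,1],[-0.025,-0.021,0,0,0,0,1],[-0.0165,-0.0135,0,0,0,0,1],[-0.009,-0.0075,0,0,0,0,1],[0,0,0,0,0,0,1],[0,0,0,0,0,0,1]]]' && python3 - <<'E'
from h import *
from bench import ctrl
p,d=ctrl.camera("top"); cv2.imwrite("pics/t10.png",cv2.resize(p[180:330,200:400,::-1],None,fx=3.9,fy=3.9))
p,d=ctrl.camera("wrist"); cv2.imwrite("pics/w10.png",p[:,:,::-1])
print(ctrl.get_obs()["eef_pos"])
E
```

```text
time_s: 12.8
eef_pos: [0.4299, 0.2779, 0.2253]
eef_rot: [0.0, 1.0, 0.001, -0.0]
wrist_force: [0.4, -0.1, -2.9]
opening: 0.226
[0.43049922 0.27757673 0.22559007]
```

View pics/t10.png

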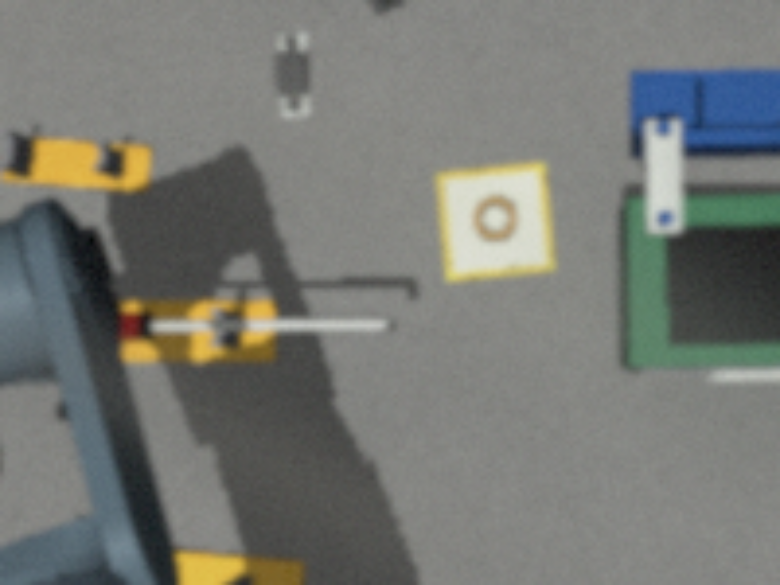

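View pics/w10.png

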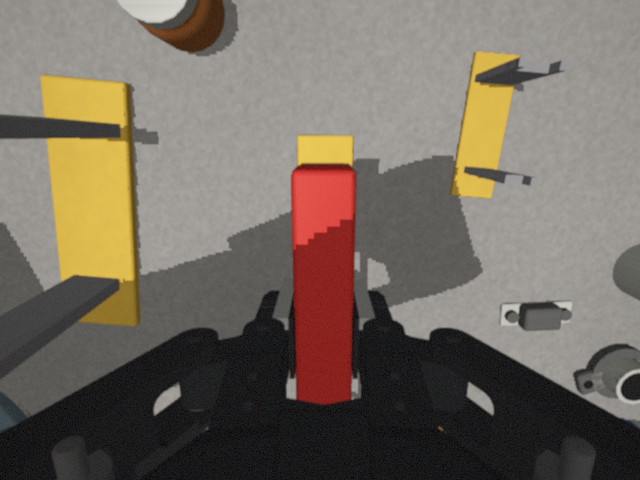

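The view matches the one after lift-off to about 3 mm, and the sleeve stands in the square. I'll correct the offset and lower onto the forks.

```bash
python3 -m pendant '[[[-0.0005,-0.0025,0.01,0,0,0,1],[0,0,0.03,0,0,0,1],[0,0,0.03,0,0,0,1],[0,0,0.025,0,0,0,1],[0,0,0.013,0,0,0,1],[0,0,0.006,0,0,0,1],[0,0,0.003,0,0,0,1],[0,0,0.002,0,0,0,1],[0,0,0,0,0,0,1],[0,0,0,0,0,0,1]]]'
```

```text
time_s: 13.9
eef_pos: [0.43, 0.2809, 0.1077]
eef_rot: [-0.0, 1.0, 0.001, 0.001]
wrist_force: [0.3, -0.3, -2.5]
opening: 0.227
```

```bash
python3 -m pendant '[[[0,0,0.001,0,0,0,1],[0,0,0.001,0,0,0,1],[0,0,0,0,0,0,1],[0,0,0,0,0,0,1]]]'; python3 - <<'E'
from h import *
from bench import ctrl
p,d=ctrl.camera("scene"); cv2.imwrite("pics/s11.png",cv2.resize(p[150:400,250:500,::-1],None,fx=2.4,fy=2.4))
E
```

```text
time_s: 14.3
eef_pos: [0.4298, 0.2808, 0.1059]
eef_rot: [-0.0, 1.0, 0.001, 0.001]
wrist_force: [-1.7, -1.4, 5.3]
opening: 0.222
```

View pics/s11.png

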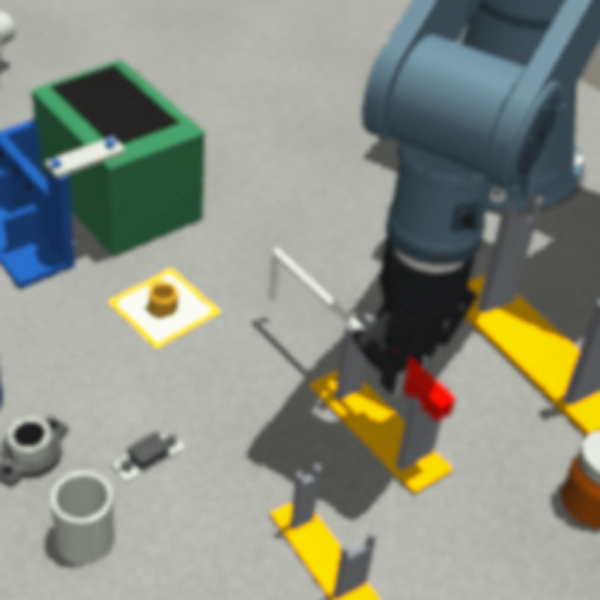

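The pose and contact force match those at the grasp (z 0.1059, +5.3 N). I'll release and go straight up.

```bash
python3 -m pendant '[[[0,0,0,0,0,0,0.3],[0,0,0,0,0,0,0],[0,0,0,0,0,0,-0.5],[0,0,0,0,0,0,-1],[0,0,0,0,0,0,-1],[0,0,0,0,0,0,-1],[0,0,0,0,0,0,-1],[0,0,-0.01,0,0,0,-1],[0,0,-0.02,0,0,0,-1],[0,0,-0.03,0,0,0,-1]]]' && python3 -m pendant '[[[0,0,-0.04,0,0,0,-1],[0,0,-0.04,0,0,0,-1],[0,0.03,-0.04,0,0,0,-1],[0,0.05,-0.015,0,0,0,-1],[0,0,0,0,0,0,-1],[0,0,0,0,0,0,-1],[0,0,0,0,0,0,-1]]]' && python3 - <<'E'
from h import *
from bench import ctrl
c=ctrl.calibration("wrist");p,d=ctrl.camera("wrist"); cv2.imwrite("pics/w12.png",p[:,:,::-1]); np.save("pics/w12c.npy",c,allow_pickle=True)
p,d=ctrl.camera("scene"); cv2.imwrite("pics/s12.png",p[:,:,::-1])
p,d=ctrl.camera("top"); cv2.imwrite("pics/t12.png",p[:,:,::-1])
E
```

```text
time_s: 15.35
eef_pos: [0.4282, 0.2802, 0.1646]
eef_rot: [0.001, 1.0, 0.0, -0.002]
wrist_force: [0.2, 0.9, 0.4]
opening: 0.998
time_s: 16.05
eef_pos: [0.429, 0.2032, 0.2989]
eef_rot: [-0.0, 1.0, 0.001, -0.0]
wrist_force: [-0.0, 1.1, -0.1]
opening: 1.001
```

View pics/w12.png

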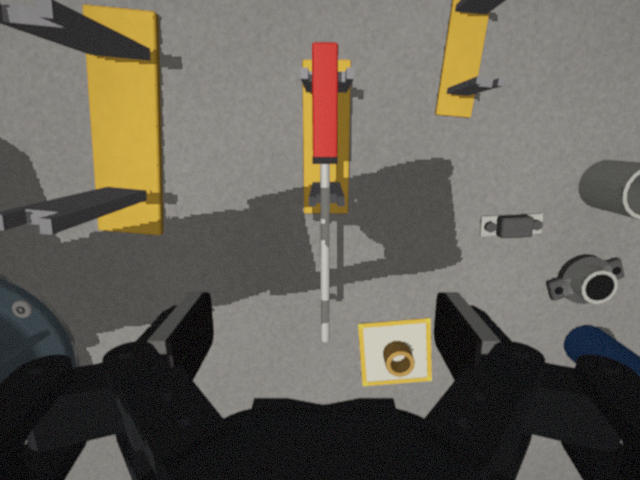

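View pics/s12.png

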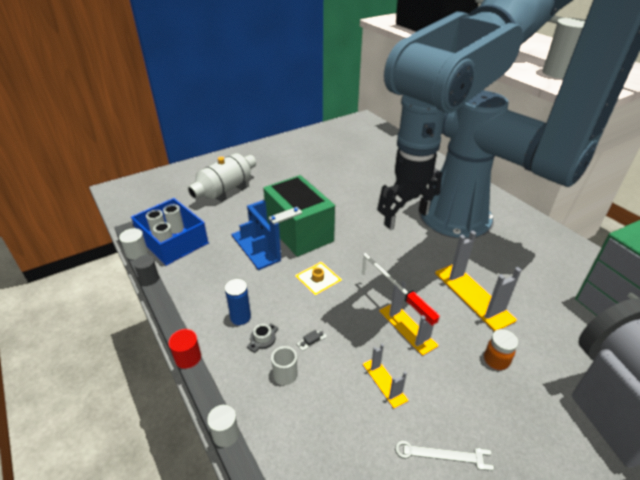

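```bash
python3 - <<'E'
from h import *
from bench import ctrl
np.set_printoptions(precision=4,suppress=True)
def uvs(m): v,u=np.nonzero(m); return np.c_[u,v]
for n in("w2","w12"):
    c=np.load(f"pics/{n}c.npy",allow_pickle=True).item(); img=cv2.imread(f"pics/{n}.png")[:,:,::-1].copy()
    q=uvs(big(mask(img,(0,150,60),(8,255,255)),(290,0,360,200)))
    print(n,'handle end',plane(c,[323,q[:,1].min()-.5],.112)[0],'front',plane(c,[323,q[:,1].max()+.5],.112)[0],'x',[round(float(plane(c,[q[q[:,1]==v][:,0].mean(),v],.112)[0,0]),4) for v in (60,90,120,150)])
c=ctrl.calibration("top"); img=cv2.imread("pics/t12.png")[:,:,::-1].copy()
m=big(mask(img,(5,60,60),(18,255,255)),(312,222,342,252)); q=uvs(m); (x,y),r=cv2.minEnclosingCircle(q.astype(np.float32)); S=plane(c,[x,y],.026)[0]; print('sleeve',S,len(q),r)
d=S[:2]-[.5217,.0024]; a=np.radians(-5.3); print('in square', d)
hs=[cv2.imread(f"pics/{k}.png") for k in("top0","t12")]
E
```

```text
w2 handle end [0.4302 0.3359 0.112 ] front [0.4302 0.2515 0.112 ] x [0.4306, 0.4306, 0.4306, 0.4306]
w12 handle end [0.4285 0.3358 0.112 ] front [0.4285 0.2525 0.112 ] x [0.4297, 0.4293, 0.4297, 0.4301]
sleeve [ 0.5274 -0.0122  0.026 ] 1 9.999999747378752e-05
in square [ 0.0057 -0.0146]
```

The rod is back to within 1–2 mm and the sleeve stands in the square at wrist pixels (399,360). The sleeve mask caught only one pixel, so I'll redo that measurement.

```bash
python3 - <<'E'
from h import *
from bench import ctrl
np.set_printoptions(precision=4,suppress=True)
c=ctrl.calibration("top"); print('top, ring by eye',plane(c,[200+496/3.9-.5,180+218/3.9-.5],.026))
c=np.load("pics/w12c.npy",allow_pickle=True).item(); img=cv2.imread("pics/w12.png")[:,:,::-1].copy()
m=big(mask(img,(5,70,40),(25,255,255)),(375,330,425,380)); v,u=np.nonzero(m); print(u.min(),u.max(),v.min(),v.max(),len(u))
r=(u.max()-u.min()+1)/2; print('wrist rim', plane(c,[(u.min()+u.max())/2,v.max()+.5-r*.93],.026))
my=big(mask(img,(20,90,60),(32,255,255)),(352,310,440,395)); rr,b=rect(my); print('sq',plane(c,rr[0],0))
E
```

```text
top, ring by eye [[0.523  0.0015 0.026 ]]
384 414 342 376 775
wrist rim [[0.52   0.0051 0.026 ]]
sq [[0.5213 0.0027 0.    ]]
```

The sleeve is within about 3 mm of the square's centre in both views. The arm is clear and nothing else has moved, so I'm handing in.

```bash
python3 - <<'E'
from bench import ctrl
o=ctrl.get_obs(); print(o["time_s"],abs(o["dq"]).max()); print(ctrl.hand_in())
E
```

```text
16.2 0.002681642430891241
the job is handed in; nothing more can be done
None
```

The job is done and handed in at 16.2 s. I took the rod off the middle rack and brought the hook in through the mouth, under the strap. I lowered it into the sleeve's bore, slid the sleeve out onto the square, and laid the rod back on its rack. No verdict was reported.

What the last checks showed:
- **Sleeve:** it stands upright about 1–3 mm from the square's centre in both the top and wrist views. The limit is 31 mm. The fingers never came near it.
- **Rod:** it is back within about 1–2 mm of where it lay, and straight in line with the hook pointing the way it did.
- **Bystanders and arm:** in the last scene picture the other things looked unmoved; I did not measure them. The arm was clear and still, with the gripper open.
- **A check that failed:** one colour-mask measurement of the sleeve caught a single pixel. I dropped it and redid the measurement: a top-view ring centre read by eye and a fresh wrist-view mask.

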